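Gauge the gap of a strip-sizing jig

ROBOT

A 6-joint arm with a two-finger parallel gripper is mounted at the origin on a cart in front of the work surface, level with it; the furniture and walls round the work are solid. World frame = base frame: x ahead of the robot, y to its left, z up, the work surface at z = 0. Lengths are in m, angles in rad, forces in N, time in s.
With the tool pointing down it reaches from about 0.3 to 0.75 m from the base axis. Payload 8.5 kg.
Tool frame: the origin (TCP) lies at the very end of the fingers, on their centre line; the grasp point (between the pads) lies 19 mm behind it; z points along the fingers, y is the line along which they close (so a half turn about z gives the same grasp; the last joint's range is limited). The gripper opens to 88 mm and grips with 3 to 60 N. Pads are 18 mm wide; open, the fingers measure 123 mm over their backs; the gripper's body (75 mm by 187 mm) begins 45 mm behind the grasp point.
Start: joints at [1.058, 0.381, 1.297, -0, 1.464, -0.215], TCP at [0.161, 0.526, 0.239] pointing down, gripper open.
Joint ranges: [-3.11, 3.11], [-0.89, 2.33], [0.22, 2.48], [-1.42, 4.56], [0.17, 2.85], [-2.88, 2.88]. Speed limits (rad/s): [2.39, 2.39, 3.14, 3.14, 3.14, 3.14].

INTERFACE

Orientations are given as a rotation vector (axis times angle).
In Python, from plant import r, eyes, sign_off gives the robot as it stands.
- The arm moves only by the shell command python3 -m handwheel 'ROWS'. ROWS is text: rows parted by semicolons, each of 7 numbers parted by spaces: the shift along the tool's x, y, z in mm, then the turn, a rotation vector about the tool's x, y, z in rad, then the opening, from -1 (shut) to 1 (fully open). A call has 1 to 8 rows; each row shifts and turns the commanded pose from where the row before left it, along the tool's axes as they then stand; what a row does not reach is not made up. A row lasts 1/10 s, in which the tool goes at most 50 mm and 8.59 degrees, less where a joint would pass 70% of its speed; a pose out of reach is approached as far as the arm can. A call is refused whole if a number of a shift passes 50 or a number of a turn 0.15, either way. A call with a gripper value outside its range is refused whole. The fingers move at their own pace and stop on an object; the grip force is fixed at half the most. Time passes only in rows, so rows that do not move let the fingers close. It gives the time, the measured TCP pose, the force, the opening and the grip force at its end, in the units of the state.
- r.get_state(): the state, without advancing time (a new reading comes with each control period).
- eyes.camera(name): name is "side" or "top"; returns the picture (384x512x3 uint8, red, green, blue); there is no depth.
- eyes.camera_params(name): a dict with "fovy" (degrees; the focal length in pixels is half the picture's height over the tangent of half this angle, whatever the lens; pixels are square), "cx", "cy" (the principal point, pixels), "xyz" and "attitude" of the camera in the world. Camera axes: x right, y down, z forward; pixel columns grow to the right and rows downward; lengths in m; the calibration is good to about 2 mm. A picture is of the moment at which its call begins. camera_params takes no time and is no camera call.
- sign_off(): hands the job in; it is judged then, once.
The state is a dict: "time": time; "q": joint angles; "qvel": joint speeds; "effort": joint torques, N m; "position": TCP position; "ee_rot": TCP orientation; "contact_force": force on the tool from outside, world axes, zero at the start; "moment": the same for the moment, N m; "grip_width": finger opening in m; "finger_force": force on a finger pad.
Only numpy, scipy, OpenCV 4.12 (cv2) and the standard library are available. Lean on these libraries where they do the work, as an engineer would, in place of code of your own. Each camera call takes 0.05 s, during which the arm holds its last target. There are 200 camera calls.

TASK

The last wooden strip is still lying between the two steel plates of the strip-sizing jig: take it out and lay it on the desk clear of the jig. Then pick up the taper gauge and slide its leaf, level and square to the jig, in between the plates from the robot's side, narrow end first, until it drags snugly on both plates, gently enough that the adjustable plate is not pushed off its setting. Finish while still holding the gauge there for reading, and leave the mug, glue bottle, wax tin and sanding block alone.

Things in the scene. Friction and masses are not known exactly. Their poses are not given: they have to be found in the camera images.
- jig: strip-sizing jig, fixed: brown wooden base 90 (x) x 190 (y) mm with a steel bed 16 mm above the desk and two upright plates; strips are drawn along x between them. Origin: underside, in the channel; +x away from the robot, +y towards the adjustable plate. Base and bed end at x = -45 and +45, y = -75 and +115 mm; an end post 50 mm high with a knurled wheel reaches y = +126.
- mouth (a point): point on the bed at the robot-side entrance between the plates: jig x = -25 mm, y = 0, 16 mm above the desk; axes as the jig. The middle of the channel is at y = half the jaw joint's value.
- jaw (a joint): how far the adjustable plate stands out from its inner stop, in m: the gap between the plates is 10 mm plus this value (gap 11 to 14.5 mm at the start). It is nipped up by its screw; only a sideways push of more than 20 N shifts it, and it must not shift.
- fixed_plate: fixed upright dark steel plate, 50 mm long (jig x -25 to +25), open above, top 44 mm above the desk, its face at jig y = -5 mm, parallel to the jig's x; backed by an aluminium block 40 mm long, 38 mm high, reaching 31 mm outwards from the face. Origin: desk level, in the plane of the face, mid-length
- jaw_plate: adjustable upright dark steel plate, same sizes, facing the fixed one from the +y side, its face at jig y = +5 mm plus the jaw joint's value; origin likewise; moves with the jaw joint
- jaw_face (a point): point on the face of the adjustable plate at its robot-side edge, half way up (30 mm above the desk); moves with the plate
- gauge: taper gauge flat on the desk, 90 g: smooth steel leaf 5 mm thick (friction 0.25), graduated, dark wooden handle. Origin: underside, centre line, where the leaf is 8 mm wide (a 4 mm round nose lies beyond); +x out of the tip. 1 mm wider per 10 mm towards the handle, 17 mm at 90 mm, so snug when the plates' entrance is 10 mm behind the origin per mm of gap over 8. Handle at x -88 to -152 mm.
- gauge_tip (a point): end of the gauge's round nose, half way up the leaf's thickness: gauge x = +4 mm, z = 2.5 mm
- gauge_handle (a point): middle of the gauge's wooden handle (64 long x 20 wide x 16 mm high, same underside as the leaf), 120 mm behind the gauge's origin, 8 mm above its underside
- strip: pale wooden strip 220 (x) x 8 (y) x 16 (z) mm, 30 g, lying loose on the jig's bed between the plates along the jig's x axis, both ends sticking out; lifts out upwards. Origin: centre of its underside.
- wax: round tin of wax, green lid, 64 mm wide, 28 mm high; origin under its centre; a bystander
- glue: white glue bottle with a red nozzle, 50 mm wide, 146 mm high; origin under its centre; a bystander
- mug: blue enamel mug, 79 mm wide, 106 mm with its handle, 79 mm high; origin under its centre; a bystander
- block: brown sanding block 49 x 78 x 26 mm; origin under its centre; a bystander

How it is judged:
By the outcome, as a careful person would: the job done as asked, in the order asked, and still so for the second after the job is handed in, while the arm keeps its last pose, push and grip.
It also fails if it takes over 61 s, if anything falls off the work surface, if the arm or the gripper's body presses on something with over 40 N, if the wrist force passes 120 N, or if a joint passes its speed limit or range.

## Working session

There is one attempt and no reset: what is moved stays moved. The work goes in short steps, Python scripts to look and compute and a shell command to move; the robot and the scene stay as the last step left them, time stands still between calls to the robot, and variables do not carry over. Pictures are saved under pics/ and viewed, at most 10 in all, crops included, and the job is handed in when it is done.

```bash
mkdir -p pics; ls; python3 - <<'E'
from plant import r,eyes
import cv2,numpy as np
for n in("top","side"):
    p=eyes.camera_params(n);print(n,p)
    im=eyes.camera(n);cv2.imwrite(f"pics/{n}0.png",cv2.resize(im[:,:,::-1],(800,600),interpolation=cv2.INTER_CUBIC))
    np.save(f"{n}0.npy",im)
print(r.get_state())
E
```

```text
pics
top {'fovy': 48.350401583901586, 'cx': 256.53874097830965, 'cy': 189.5433690914402, 'xyz': array([0.3477882 , 0.02675396, 1.39048239]), 'attitude': array([-2.16843819,  2.1556942 , -0.15092047])}
side {'fovy': 51.88842818457525, 'cx': 257.0077079304686, 'cy': 193.5150158476442, 'xyz': array([0.13624341, 1.00295283, 0.59077079]), 'attitude': array([-0.48700762,  2.45769192, -1.51126827])}
{'time': 0.1, 'q': array([ 1.05771576e+00,  3.81132751e-01,  1.29812267e+00, -1.70678058e-05,
        1.46356054e+00, -2.15283809e-01]), 'qvel': array([-0.00118639, -0.00147955, -0.00217549,  0.00217108, -0.00314163,
        0.0001945 ]), 'effort': array([ 4.41180469e-03, -4.38648570e+01, -2.24915135e+01,  7.15354783e-02,
        3.41766095e-02, -1.19260608e-04]), 'position': array([0.16126129, 0.52558908, 0.23821829]), 'ee_rot': array([-4.65986247e-01, -3.10641594e+00,  1.80479900e-03]), 'contact_force': array([-0.66786878,  0.17695847,  0.02993106]), 'moment': array([-0.05837523,  0.04849991,  0.0116567 ]), 'finger_force': 0.0, 'grip_width': 0.08804789788542214}
```

View pics/top0.png

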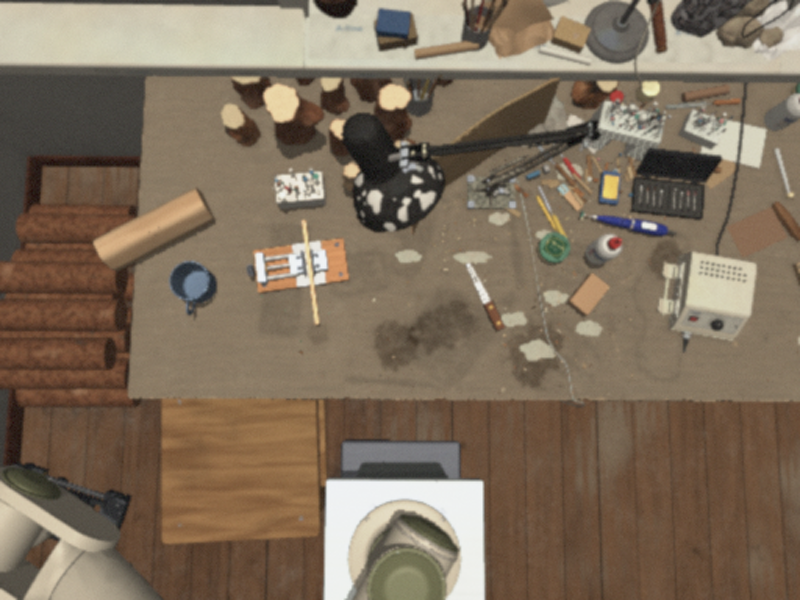

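View pics/side0.png

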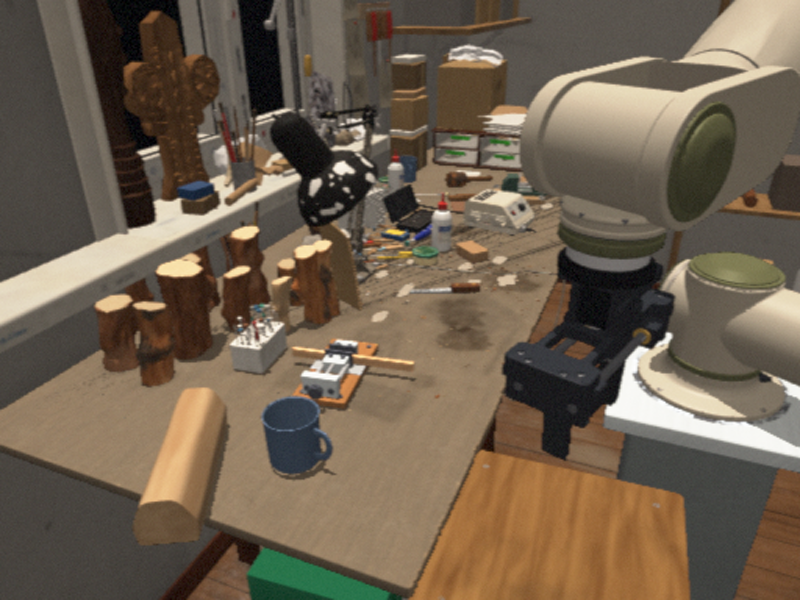

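Top view (800x600): the strip runs (304,222)–(317,322), the jig base (253,250)–(348,282) with its wheel at the left. The gauge tip is at about (467,264) and its handle ends at (500,328). The mug is at (192,285). I'll measure these on enlarged crops.

```bash
cat > h.py <<'E'
import numpy as np,cv2
from scipy.spatial.transform import Rotation as R
from plant import r,eyes
def cam(n):
    p=eyes.camera_params(n); f=192/np.tan(np.radians(p['fovy'])/2)
    return p,f,R.from_rotvec(p['attitude']).as_matrix()
def px2w(n,u,v,z):
    p,f,M=cam(n); d=M@[(u-p['cx'])/f,(v-p['cy'])/f,1]; return p['xyz']+d*(z-p['xyz'][2])/d[2]
def w2px(n,P):
    p,f,M=cam(n); c=M.T@(np.asarray(P)-p['xyz']); return np.array([p['cx']+f*c[0]/c[2],p['cy']+f*c[1]/c[2]])
def crop(im,x0,y0,w,h,s): return cv2.resize(im[y0:y0+h,x0:x0+w,::-1],None,fx=s,fy=s,interpolation=cv2.INTER_CUBIC)
def tool(): # current TCP pose
    s=r.get_state(); return s['position'],R.from_rotvec(s['ee_rot'])
def plan(P,yaw): # shift in tool axes (mm) and turn about tool z to reach TCP P, tool down, tool-y at world angle yaw (mod pi)
    p,q=tool(); M=q.as_matrix(); d=M.T@(np.asarray(P)-p)*1e3
    best=[]
    for k in(0,np.pi):
        y=np.array([np.cos(yaw+k),np.sin(yaw+k),0]);z=np.array([0,0,-1.]);T=np.c_[np.cross(y,z),y,z]
        best.append(R.from_matrix(M.T@T).as_rotvec())
    print('shift',d.round(1),'turn',np.round(best,4).tolist())
E
python3 - <<'E'
from h import *
t=np.load('top0.npy');s=np.load('side0.npy')
a=crop(t,155,135,100,75,4);b=crop(t,280,155,100,75,4);c=crop(s,180,205,100,75,4);d=crop(s,240,170,100,75,4)
cv2.imwrite('pics/c0.png',np.vstack([np.hstack([a,b]),np.hstack([c,d])]))
E
```

```text
(no output)
```

View pics/c0.png

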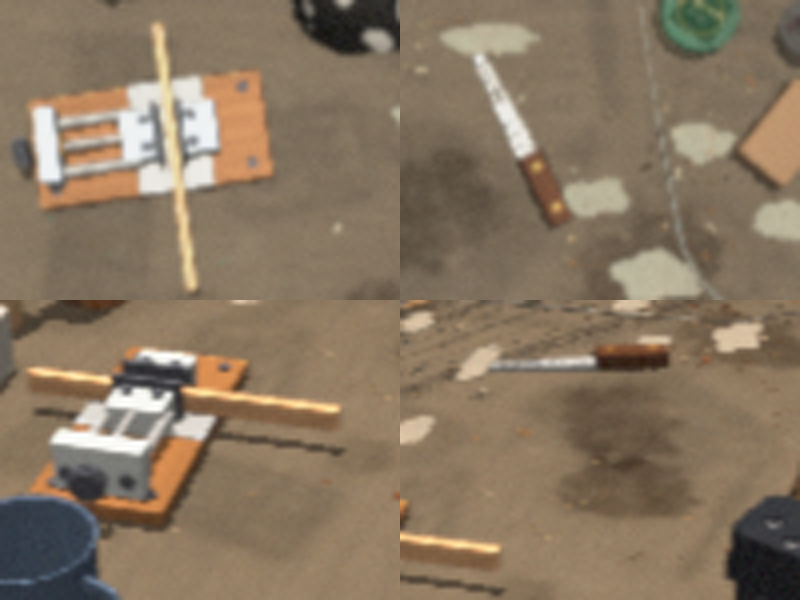

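The crops show: strip ends at (158,25) and (192,290) in the upper-left crop, gauge tip at (480,57) and handle end at (555,217) in the upper-right. The strip lies along the channel, and nothing touches the gauge. The lamp head is near the jig's far right.

```bash
python3 - <<'E'
from h import *
T=lambda x,y,o:(o[0]+(x+.5)/4-.5,o[1]+(y+.5)/4-.5)
o=(155,135)
print('base corners z=.012')
for c in [(28,102),(260,72),(272,175),(40,208)]: print(px2w('top',*T(*c,o),.012).round(4))
e=[px2w('top',*T(*c,o),.032)for c in[(158,24),(192,290)]]; print('strip top',np.round(e,4),np.linalg.norm(e[0]-e[1]))
o2=(280,155)
g=[px2w('top',*T(*c,o2),z)for c,z in[((80,55),.005),((130,154),.016),((155,219),.016)]];print('gauge',np.round(g,4),np.linalg.norm(g[0]-g[2]))
# side
print('strip side',[px2w('side',180+(x+.5)/4-.5,205+(y+.5)/4-.5,.032).round(4) for x,y in[(30,370),(338,407)] for y in[y-300]])
print('gauge side',[px2w('side',240+(x-400+.5)/4-.5,170+(y-300+.5)/4-.5,z).round(4) for x,y,z in[(490,364,.003),(596,355,.012),(669,355,.008)]])
# colour masks
t=np.load('top0.npy');h=cv2.cvtColor(t,cv2.COLOR_RGB2HSV)
def best(m):
    n,l,st,_=cv2.connectedComponentsWithStats(m.astype(np.uint8));k=1+st[1:,4].argmax();return np.argwhere(l==k)[:,::-1].astype(np.float32)
m=np.zeros(h.shape[:2],bool);m[145:200,155:232]=1
mm=m&(h[...,1]>130)&(h[...,0]<15)
pts=np.argwhere(mm)[:,::-1].astype(np.float32);rc=cv2.minAreaRect(pts);W=np.array([px2w('top',*c,.012)for c in cv2.boxPoints(rc)]);print('mask base',W.round(4),'centre',W.mean(0).round(4))
m2=np.zeros_like(m);m2[180:240,290:330]=1
p=np.argwhere(m2&(h[...,1]>110)&(h[...,2]<150))[:,::-1].astype(np.float32)
rc=cv2.minAreaRect(p);W=np.array([px2w('top',*c,.016)for c in cv2.boxPoints(rc)]);print(len(p),'handle',W.round(4),W.mean(0).round(4))
# lamp triangulation
def ray(n,u,v):
    p,f,M=cam(n);d=M@[(u-p['cx'])/f,(v-p['cy'])/f,1];return p['xyz'],d/np.linalg.norm(d)
for a,b in[((375,228),(330,228)),((362,125),(285,118))]:
    s=1.5625;P,d=ray('top',a[0]/s,a[1]/s);Q,e2=ray('side',b[0]/s,b[1]/s)
    k=np.linalg.lstsq(np.c_[d,-e2],Q-P,rcond=None)[0];print('lamp',P+d*k[0],Q+e2*k[1])
E
```

```text
base corners z=.012
[0.6179 0.32   0.012 ]
[0.6444 0.1311 0.012 ]
[0.559 0.12  0.012]
[0.5306 0.3074 0.012 ]
strip top [[0.6791 0.2128 0.032 ]
 [0.4631 0.1807 0.032 ]] 0.21841959788254614
gauge [[ 0.5952 -0.1322  0.005 ]
 [ 0.5121 -0.1709  0.016 ]
 [ 0.4594 -0.1905  0.016 ]] 0.1481380720091837
strip side [array([0.6824, 0.2145, 0.032 ]), array([0.4672, 0.1795, 0.032 ])]
gauge side [array([ 0.6005, -0.1343,  0.003 ]), array([ 0.5155, -0.167 ,  0.012 ]), array([ 0.4597, -0.1982,  0.008 ])]
mask base [[0.6179 0.3159 0.012 ]
 [0.6427 0.1334 0.012 ]
 [0.5562 0.1214 0.012 ]
 [0.532  0.3025 0.012 ]] centre [0.5872 0.2183 0.012 ]
78 handle [[ 0.504  -0.1633  0.016 ]
 [ 0.5119 -0.1789  0.016 ]
 [ 0.4627 -0.2029  0.016 ]
 [ 0.4548 -0.1873  0.016 ]] [ 0.4834 -0.1831  0.016 ]
lamp [0.62379047 0.05931856 0.20018924] [0.66778088 0.08022517 0.2109616 ]
lamp [0.74035672 0.07560738 0.3981328 ] [0.74369853 0.07750842 0.39954839]
```

```bash
python3 - <<'E'
from h import *
plan((0.521,0.189,0.12),0.145+np.pi/2)
for n,b in(('top',(155,135,232,215)),):
    t=np.load(n+'0.npy').astype(int);h=cv2.cvtColor(np.load(n+'0.npy'),cv2.COLOR_RGB2HSV)
    m=np.zeros(h.shape[:2],bool);m[b[1]:b[3],b[0]:b[2]]=1
    m&=(h[...,2]>170)&(h[...,1]>60)&(h[...,1]<140)
    p=np.argwhere(m)[:,::-1].astype(np.float32)
    vx,vy,x,y=cv2.fitLine(p,cv2.DIST_HUBER,0,.01,.01).ravel()
    a,c=[px2w(n,x+k*vx,y+k*vy,.032) for k in(-25,25)];print(len(p),a,c,'yaw',np.arctan((a-c)[1]/(a-c)[0]),'y at x=.521',np.interp(.521,*zip(*sorted([a[:2],c[:2]],key=lambda q:q[0]))))
E
```

```text
shift [-442.7 -216.1  118.4] turn [[-0.0011, -0.0005, -0.4428], [-0.0007, 0.0015, 2.6988]]
809 [0.55208052 0.27458783 0.032     ] [0.60722738 0.12448372 0.032     ] yaw -1.2187134386542011 y at x=.521 0.2745878264880009
```

```bash
python3 -m handwheel '-37 -18 0 0 0 0 0.2;-37 -18 0 0 0 0 0.2;-37 -18 0 0 0 0 0.2;-37 -18 10 0 0 0 0.2;-37 -18 10 0 0 0 0.2;-37 -18 10 0 0 0 0.2;-37 -18 10 0 0 0 0.2;-37 -18 10 0 0 0 0.2'; python3 -m handwheel '-37 -18 10 0 0 0 0;-37 -18 10 0 0 0 0;-37 -18 10 0 0 0 0;-36 -18 10 0 0 0 0;0 0 0 0 0 -0.148 0;0 0 0 0 0 -0.148 0;0 0 0 0 0 -0.148 0;0 0 0 0 0 0 0'; python3 - <<'E'
from h import *
plan((0.521,0.1888,0.06),0.147+np.pi/2)
E
```

```text
time: 0.9
position: [0.403, 0.2999, 0.1882]
ee_rot: [-0.466, -3.106, 0.0]
contact_force: [0.6, -0.2, -0.1]
grip_width: 0.053
finger_force: 0.0
time: 1.7
position: [0.5214, 0.1892, 0.1484]
ee_rot: [0.231, -3.132, 0.0]
contact_force: [0.2, -0.6, 0.2]
grip_width: 0.0442
finger_force: 0.0
shift [ 0.4 -0.3 88.4] turn [[-0.0, -0.0007, 0.0003], [0.0012, -0.0, -3.1413]]
```

```bash
python3 -m handwheel '0 0 30 0 0 0 0;0 0 30 0 0 0 0;0 0 30 0 0 0 0;0 0 10 0 0 0 0;0 0 0 0 0 0 0'; python3 - <<'E'
from h import *
t=eyes.camera('top');s=eyes.camera('side')
p,_=tool();print(p,w2px('top',p),w2px('side',p))
a=crop(t,155,135,100,75,4);c=crop(s,210,205,100,75,6)
cv2.imwrite('pics/c1.png',cv2.resize(c,(800,600)))
a=crop(t,155,135,100,75,8);cv2.imwrite('pics/c1t.png',a)
E
```

```text
time: 2.2
position: [0.521, 0.1893, 0.0479]
ee_rot: [0.226, -3.131, 0.0]
contact_force: [-0.1, -0.1, 0.7]
grip_width: 0.0437
finger_force: 0.0
[0.52209916 0.18943676 0.04982571] [199.62724538 187.97032701] [243.51824145 223.39166427]
```

View pics/c1.png

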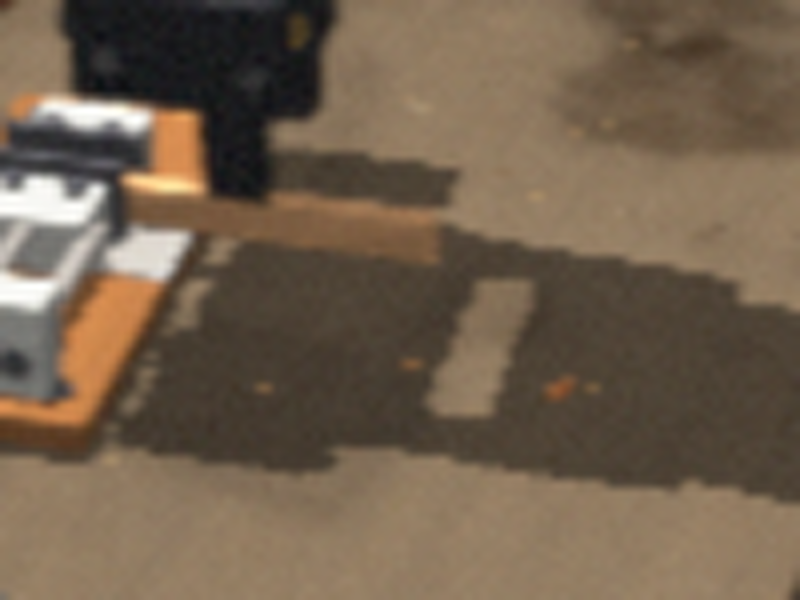

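The crop shows the near finger standing just in front of and above the strip's near overhang (finger at (205–270, 195), strip end at (440,235)). It is outside the base, so I'm going down.

```bash
python3 -m handwheel '0 0 20 0 0 0 0;0 0 15 0 0 0 0;0 0 7 0 0 0 0;0 0 0 0 0 0 0'; python3 -m handwheel '0 0 0 0 0 0 -0.5;0 0 0 0 0 0 -0.6;0 0 0 0 0 0 -0.7;0 0 0 0 0 0 -0.8;0 0 0 0 0 0 -1;0 0 0 0 0 0 -1;0 0 0 0 0 0 -1'
```

```text
time: 2.7
position: [0.5217, 0.1894, 0.0071]
ee_rot: [-0.229, 3.133, 0.0]
contact_force: [-0.8, -0.2, 1.1]
grip_width: 0.0439
finger_force: 0.0
time: 3.4
position: [0.5216, 0.1893, 0.0068]
ee_rot: [-0.229, 3.133, -0.0]
contact_force: [-0.4, -0.2, 1.4]
grip_width: 0.0077
finger_force: 30.0
```

```bash
python3 -m handwheel '0 0 -5 0 0 0 -1;0 0 -10 0 0 0 -1;0 0 -15 0 0 0 -1;0 0 -20 0 0 0 -1;0 0 -20 0 0 0 -1;0 0 -20 0 0 0 -1;0 0 0 0 0 0 -1'; python3 - <<'E'
from h import *
p,_=tool();plan((0.45,0.03,0.097),.147+np.pi/2)
t=eyes.camera('top');s=eyes.camera('side')
cv2.imwrite('pics/c2.png',np.vstack([crop(t,145,120,130,80,6),])[:,:780])
cv2.imwrite('pics/c2s.png',crop(s,160,160,160,100,5))
E
```

```text
time: 4.1
position: [0.5227, 0.1895, 0.0996]
ee_rot: [-0.229, 3.128, 0.001]
contact_force: [-0.6, -0.0, -0.3]
grip_width: 0.0074
finger_force: 30.0
shift [  95.2 -147.2    2.1] turn [[-0.0001, 0.0055, -0.0007], [0.0086, 0.0001, 3.1409]]
```

View pics/c2s.png

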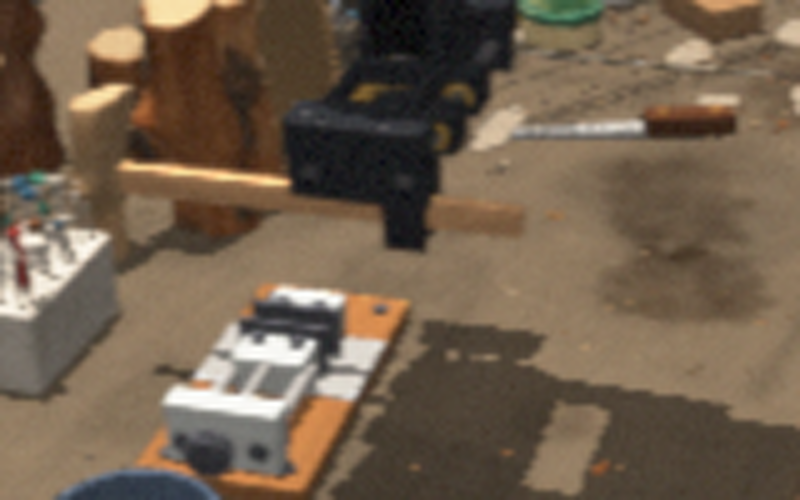

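The strip is clear of the jig and level in the grip, with the jig empty below. I'll carry it to open desk on the right.

```bash
python3 -m handwheel '14 -14 0 0 0 0 -1;14 -20 0 0 0 0 -1;14 -20 0 0 0 0 -1;14 -20 0 0 0 0 -1;14 -20 0 0 0 0 -1;14 -20 0 0 0 0 -1;11 -20 0 0 0 0 -1;0 -13 0 0 0 0 -1'; python3 -m handwheel '0 0 20 0 0 0 -1;0 0 20 0 0 0 -1;0 0 20 0 0 0 -1;0 0 20 0 0 0 -1;0 0 10 0 0 0 -1;0 0 3 0 0.03 0 -1;0 0 0 0 0.03 0 -1;0 0 0 0 0 0 -1'
```

```text
time: 5.0
position: [0.4476, 0.0291, 0.096]
ee_rot: [0.228, -3.131, -0.001]
contact_force: [1.1, 0.3, -0.9]
grip_width: 0.0075
finger_force: 30.0
time: 5.8
position: [0.4498, 0.0301, 0.0035]
ee_rot: [0.226, -3.074, 0.007]
contact_force: [-0.5, 0.4, -1.4]
grip_width: 0.008
finger_force: 30.0
```

```bash
python3 -m handwheel '0 0 0 0 0.015 0 -1;0 0 1 0 0 0 -1;0 0 0 0 0 0 -0.8;0 0 0 0 0 0 -0.7;0 0 0 0 0 0 -0.5;0 0 0 0 0 0 -0.2;0 0 0 0 0 0 0.1;0 0 0 0 0 0 0.1'; python3 -m handwheel '0 0 -20 0 0 0 0.1;0 0 -20 0 -0.075 0 0.1;0 0 -30 0 0 0 0.1;0 0 -30 0 0 0 0.1;0 0 0 0 0 0 0.1'; python3 - <<'E'
from h import *
t=eyes.camera('top');s=eyes.camera('side')
np.save('t3.npy',t);np.save('s3.npy',s)
cv2.imwrite('pics/c3.png',np.hstack([crop(t,195,125,130,130,3),crop(s,200,140,135,130,3)]))
# gauge: tip->handle axis
tip=np.array([.5965,-.1330]);he=np.array([.4596,-.1935]);d=tip-he;d/=np.linalg.norm(d);print('gauge yaw',np.arctan2(d[1],d[0]))
print('handle from tip',tip-d*.124,'from end',he+d*.032)
E
```

```text
time: 6.6
position: [0.4488, 0.03, 0.0028]
ee_rot: [0.224, -3.059, 0.008]
contact_force: [-0.0, 0.3, 0.1]
grip_width: 0.043
finger_force: 0.0
time: 7.1
position: [0.4533, 0.0302, 0.1056]
ee_rot: [-0.229, 3.127, -0.003]
contact_force: [-0.0, -0.4, -1.5]
grip_width: 0.0485
finger_force: 0.0
gauge yaw 0.41612135459104777
handle from tip [ 0.48308171 -0.18312276] from end [ 0.48886924 -0.18056509]
```

View pics/c3.png

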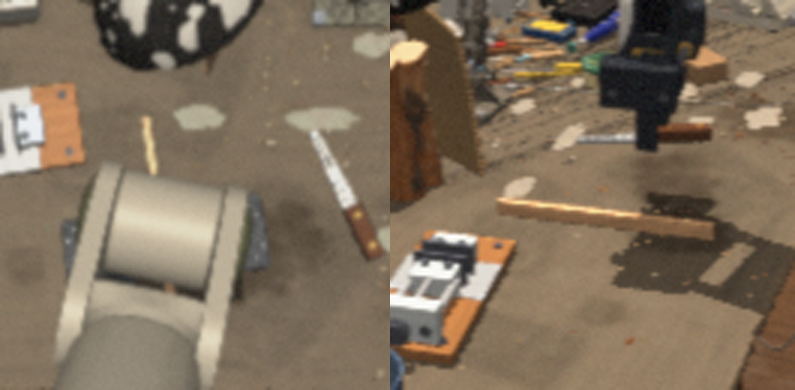

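The strip lies on the desk, clear of the jig (right view, (500,207)–(713,230)). The gauge is untouched. Next is the gauge.

```bash
python3 - <<'E'
from h import *
plan((0.486,-0.1818,0.105),.416+np.pi/2)
E
```

```text
shift [  -2.9 -215.    -2.2] turn [[-0.0004, 0.0008, -0.2698], [0.0011, 0.0006, 2.8718]]
```

```bash
python3 -m handwheel '0 -30 0 0 0 0 0.1;0 -30 0 0 0 0 0.1;0 -30 0 0 0 0 0.1;0 -30 0 0 0 0 0.1;0 -30 0 0 0 0 0.1;-1 -30 0 0 0 0 0.1;-2 -30 0 0 0 0 0.1;0 -5 0 0 0 0 0.1'; python3 -m handwheel '0 0 0 0 0 -0.135 0.1;0 0 0 0 0 -0.135 0.1;0 0 25 0 0 0 0.1;0 0 25 0 0 0 0.1;0 0 15 0 0 0 0.1;0 0 0 0 0 0 0.1'; python3 - <<'E'
from h import *
plan((0.486,-0.1818,0.003),.416+np.pi/2)
t=eyes.camera('top');s=eyes.camera('side')
cv2.imwrite('pics/c4.png',np.hstack([crop(t,270,140,66,100,6),crop(s,290,160,66,100,6)]))
E
```

```text
time: 8.0
position: [0.4862, -0.1842, 0.1011]
ee_rot: [0.225, -3.132, -0.001]
contact_force: [0.1, 0.5, 1.0]
grip_width: 0.0485
finger_force: 0.0
time: 8.6
position: [0.4846, -0.1802, 0.0351]
ee_rot: [0.649, -3.07, -0.007]
contact_force: [1.2, 0.4, 0.1]
grip_width: 0.0486
finger_force: 0.0
shift [-0.7 -2.2 32.1] turn [[0.0052, -0.0032, 0.0006], [0.005, 0.0082, -3.141]]
```

View pics/c4.png

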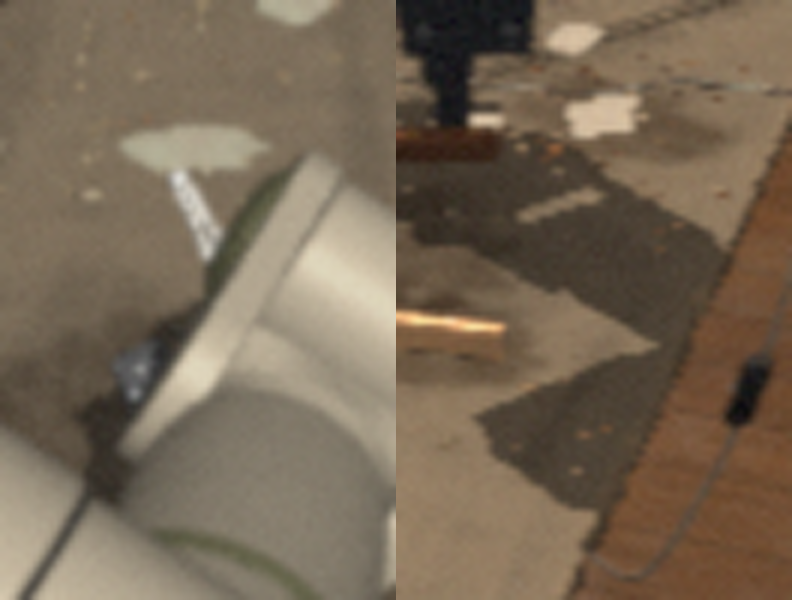

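The near finger hangs just in front of the handle (side crop, finger (455,120), handle (400–495,145)) and within its length. Descending and gripping.

```bash
python3 -m handwheel '0 -1 15 0 0 0 0.1;0 -1 10 0 0 0 0.1;0 0 5 0 0 0 0.1;0 0 0 0 0 0 0.1'; python3 -m handwheel '0 0 0 0 0 0 -0.2;0 0 0 0 0 0 -0.4;0 0 0 0 0 0 -0.5;0 0 0 0 0 0 -0.7;0 0 0 0 0 0 -1;0 0 0 0 0 0 -1;0 0 0 0 0 0 -1'
```

```text
time: 9.1
position: [0.4867, -0.1835, 0.0074]
ee_rot: [0.649, -3.073, -0.001]
contact_force: [-0.5, -0.1, 0.3]
grip_width: 0.0485
finger_force: 0.0
time: 9.8
position: [0.487, -0.1837, 0.0079]
ee_rot: [-0.649, 3.073, -0.001]
contact_force: [-0.4, 0.1, 5.4]
grip_width: 0.0193
finger_force: 29.7
```

```bash
python3 -m handwheel '0 0 0 0 0 0 -0.4;0 0 0 0 0 0 -0.4;0 0 2 0 0 0 -0.4;0 0 1 0 0 0 -0.4;0 0 0 0 0 0 -0.4'; python3 -m handwheel '0 0 0 0 0 0 -0.5;0 0 0 0 0 0 -0.6;0 0 0 0 0 0 -0.8;0 0 0 0 0 0 -1;0 0 0 0 0 0 -1'
```

```text
time: 10.3
position: [0.4868, -0.1836, 0.0043]
ee_rot: [0.649, -3.073, -0.001]
contact_force: [0.5, 0.9, -0.4]
grip_width: 0.0269
finger_force: 0.0
time: 10.8
position: [0.4869, -0.1836, 0.0046]
ee_rot: [0.649, -3.074, -0.0]
contact_force: [0.6, 0.1, -0.4]
grip_width: 0.0193
finger_force: 29.9
```

```bash
python3 -m handwheel '0 0 -10 0 0 0 -1;0 0 -25 0 0 0 -1;0 0 -25 0 0 0 -1;0 0 -25 0 0 0 -1;0 0 0 0 0 0.09 -1;0 0 0 0 0 0.09 -1;0 0 0 0 0 0.09 -1;0 0 0 0 0 0 -1'; python3 - <<'E'
from h import *
plan((0.423,0.176,0.085),.146+np.pi/2)
E
```

```text
time: 11.6
position: [0.4869, -0.1836, 0.0903]
ee_rot: [-0.228, 3.133, -0.001]
contact_force: [-0.4, -1.4, -1.1]
grip_width: 0.0194
finger_force: 29.9
shift [ 11.1 365.1   5.2] turn [[-0.0004, 0.0004, -0.0005], [0.0007, 0.0007, 3.1411]]
```

```bash
python3 -m handwheel '8 20 0 0 0 0 -1;3 35 0 0 0 0 -1;0 35 0 0 0 0 -1;0 35 0 0 0 0 -1;0 35 0 0 0 0 -1;0 35 0 0 0 0 -1;0 35 0 0 0 0 -1;0 35 0 0 0 0 -1'; python3 -m handwheel '0 35 0 0 0 0 -1;0 35 0 0 0 0 -1;0 20 0 0 0 0 -1;0 10 20 0 0 0 -1;0 0 20 0 0 0 -1;0 0 15 0 0 0 -1;0 0 0 0 0 0 -1;0 0 0 0 0 0 -1'; python3 - <<'E'
from h import *
plan((0.423,0.176,0.027),.146+np.pi/2)
t=eyes.camera('top');s=eyes.camera('side');np.save('t5.npy',t);np.save('s5.npy',s)
cv2.imwrite('pics/c5.png',np.hstack([crop(t,160,140,66,100,6),crop(s,205,205,66,100,6)]))
E
```

```text
time: 12.4
position: [0.4371, 0.0783, 0.0901]
ee_rot: [-0.234, 3.132, -0.0]
contact_force: [-0.2, -0.0, -1.9]
grip_width: 0.0195
finger_force: 29.9
time: 13.2
position: [0.423, 0.1759, 0.0351]
ee_rot: [-0.231, 3.133, 0.0]
contact_force: [0.8, 0.2, -0.2]
grip_width: 0.0199
finger_force: 29.9
shift [0.  0.1 8.1] turn [[0.0, 0.0001, 0.0015], [-0.0002, 0.0, -3.1401]]
```

View pics/c5.png

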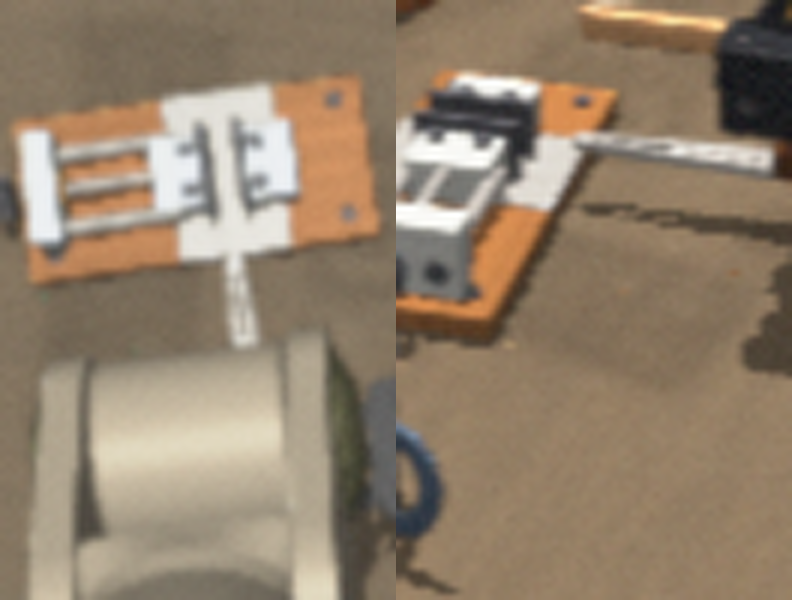

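The top crop shows the leaf tip at (232,255), in line with the open channel (jaw plate edge ~(217,215), fixed plate edge ~(243,208)). The side view shows the leaf level at the bed's near edge. I'll work out the lateral error and yaw in numbers.

```bash
python3 - <<'E'
from h import *
t=cv2.cvtColor(np.load('t5.npy'),cv2.COLOR_RGB2GRAY).astype(float)
yaw=.146;o=np.array([.5905,.1992]);X=np.array([np.cos(yaw),np.sin(yaw)]);Y=np.array([-X[1],X[0]])
J=lambda P:((P[:2]-o)@X*1e3,(P[:2]-o)@Y*1e3)
def prof(row,a,b): x=np.arange(a,b,.1);return x,np.interp(x,np.arange(512),t[row])
def cross(x,v,lev,up): 
    s=np.where((v[:-1]<lev)&(v[1:]>=lev) if up else (v[:-1]>=lev)&(v[1:]<lev))[0];return x[s]
A=[];B=[]
for row in range(163,175):
    x,v=prof(row,190,204); k=v.argmax()
    # channel: bright between dark minima
    l=v[:k].min();r_=v[k:].min();m=v[k]
    xl=cross(x[:k],v[:k],(l+m)/2,True);xr=cross(x[k:],v[k:],(r_+m)/2,False)
    if len(xl) and len(xr):
        a=J(px2w('top',xl[-1],row,.016));b=J(px2w('top',xr[0],row,.044));A.append(a);B.append(b)
A=np.array(A);B=np.array(B);print('jaw',A.round(1).tolist());print('fix',B.round(1).tolist())
fa=np.polyfit(*A.T,1);fb=np.polyfit(*B.T,1);print(fa,fb,np.polyval(fa,[-25,0]),np.polyval(fb,[-25,0]))
L=[]
for row in range(185,196):
    x,v=prof(row,192,207);k=v.argmax();m=v[k]
    xl=cross(x[:k],v[:k],(v[:k].min()+m)/2,True);xr=cross(x[k:],v[k:],(v[k:].min()+m)/2,False)
    if len(xl) and len(xr): a=J(px2w('top',xl[-1],row,.035));b=J(px2w('top',xr[0],row,.035));L.append((a[0],(a[1]+b[1])/2,a[1]-b[1]))
L=np.array(L);print('leaf',L.round(1).tolist());f=np.polyfit(L[:,0],L[:,1],1);print(f,np.polyval(f,[-60,-25,0]))
E
```

```text
Traceback (most recent call last):
ValueError: zero-size array to reduction operation minimum which has no identity
```

```bash
python3 - <<'E'
from h import *
t=cv2.cvtColor(np.load('t5.npy'),cv2.COLOR_RGB2GRAY).astype(float)
yaw=.146;o=np.array([.5905,.1992]);X=np.array([np.cos(yaw),np.sin(yaw)]);Y=np.array([-X[1],X[0]])
J=lambda P:((P[:2]-o)@X*1e3,(P[:2]-o)@Y*1e3)
def edges(row,c,w):
    x=np.arange(c-w,c+w,.05);v=np.interp(x,np.arange(512),t[row]);n=len(x)//2
    k=n-20+v[n-20:n+20].argmax();m=v[k];lo=v[:k].min();hi=v[k:].min()
    i=k
    while i>0 and v[i]>(lo+m)/2:i-=1
    j=k
    while j<len(v)-1 and v[j]>(hi+m)/2:j+=1
    return x[i],x[j]
C=[]
for row in range(163,175):
    l,rr=edges(row,196.7+(row-160)*.1,4);C.append((*J(px2w('top',l,row,.016)),*J(px2w('top',rr,row,.044))))
C=np.array(C);print(C.round(1).tolist());fa=np.polyfit(C[:,0],C[:,1],1);fb=np.polyfit(C[:,2],C[:,3],1);print(fa,fb,np.polyval(fa,[-25,0]),np.polyval(fb,[-25,0]))
L=[]
for row in range(185,196):
    l,rr=edges(row,198.8+(row-183)*.12,5);a=J(px2w('top',l,row,.035));b=J(px2w('top',rr,row,.035));L.append((a[0],(a[1]+b[1])/2,a[1]-b[1]))
L=np.array(L);print('leaf',L.round(1).tolist());f=np.polyfit(L[:,0],L[:,1],1);print(f,np.polyval(f,[-60,-25,0]))
E
```

```text
[[19.6, 10.1, 12.3, -3.9], [16.3, 10.3, 8.9, -4.3], [12.9, 9.9, 5.7, -4.4], [9.5, 9.3, 2.4, -4.2], [6.2, 9.4, -0.8, -3.8], [2.9, 9.7, -4.0, -3.7], [-0.5, 9.6, -7.3, -3.9], [-3.8, 9.8, -10.6, -4.1], [-7.1, 9.9, -13.9, -4.5], [-10.4, 9.7, -17.2, -4.4], [-13.8, 9.6, -20.6, -5.5], [-17.1, 9.4, -24.0, -6.3]]
[0.01207399 9.71600646] [ 0.0425694  -4.17896403] [9.41415675 9.71600646] [-5.24319908 -4.17896403]
leaf [[-56.3, 3.6, 10.3], [-59.5, 3.3, 11.4], [-62.7, 3.3, 11.7], [-66.0, 3.3, 11.4], [-69.3, 2.9, 12.1], [-72.4, 3.1, 13.1], [-75.6, 3.1, 13.7], [-78.8, 3.1, 14.5], [-82.0, 3.2, 14.3], [-85.4, 2.8, 13.9], [-88.6, 2.8, 14.2]]
[0.01880999 4.50204145] [3.3734418  4.0317916  4.50204145]
```

```bash
python3 -m handwheel '0 -0.5 8 0 0 0 -1;0 0 0 0 0 0 -1;-10 0 0 0 0 0 -1;-10 0 0 0 0 0 -1;-10 0 0 0 0 0 -1;0 0 0 0 0 0 -1'; python3 -m handwheel '-5 0 0 0 0 0 -1;-5 0 0 0 0 0 -1;-5 0 0 0 0 0 -1;0 0 0 0 0 0 -1'; python3 - <<'E'
from h import *
t=eyes.camera('top');s=eyes.camera('side');np.save('t6.npy',t);np.save('s6.npy',s)
cv2.imwrite('pics/c6.png',np.hstack([crop(t,175,150,50,75,8),crop(s,205,205,50,75,8)]))
for _ in range(3): print(r.get_state()['contact_force'].round(1),r.get_state()['moment'].round(2))
E
```

```text
time: 13.9
position: [0.4545, 0.1799, 0.0267]
ee_rot: [-0.229, 3.131, 0.0]
contact_force: [-0.6, -0.5, -0.3]
grip_width: 0.0198
finger_force: 29.9
time: 14.3
position: [0.4681, 0.182, 0.0267]
ee_rot: [-0.229, 3.133, 0.0]
contact_force: [0.3, -0.2, -0.1]
grip_width: 0.0198
finger_force: 29.9
[-0.9  0.4 -1.3] [ 0.06  0.09 -0.02]
[-0.9  0.4 -1.3] [ 0.06  0.09 -0.02]
[-0.9  0.4 -1.3] [ 0.06  0.09 -0.02]
```

View pics/c6.png

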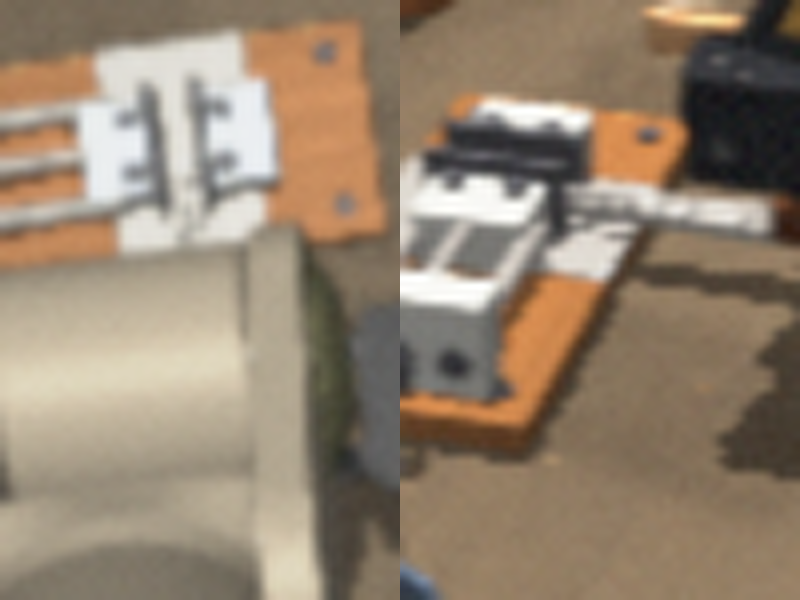

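The leaf is in the channel between the plates (top crop (185,200), dark plates either side at 160 and 200), with no contact force. I'll advance in small steps on force.

```bash
python3 -m handwheel '-3 0 0 0 0 0 -1;-3 0 0 0 0 0 -1;0 0 0 0 0 0 -1'|grep -E 'pos|cont'; python3 - <<'E'
from h import *
s=r.get_state();print(s['moment'].round(3))
E
python3 -m handwheel '-2 0 0 0 0 0 -1;-2 0 0 0 0 0 -1;0 0 0 0 0 0 -1'|grep -E 'pos|cont'
```

```text
position: [0.4738, 0.1828, 0.0267]
contact_force: [0.8, 0.7, -1.4]
[ 0.055 -0.035 -0.042]
position: [0.4776, 0.1834, 0.0266]
contact_force: [-0.3, 0.2, -0.9]
```

```bash
python3 -m handwheel '-1.5 0 0 0 0 0 -1;-1.5 0 0 0 0 0 -1;0 0 0 0 0 0 -1'|grep -E 'pos|cont'
```

```text
position: [0.4805, 0.1838, 0.0267]
contact_force: [0.8, -0.1, -1.9]
```

```bash
python3 -m handwheel '-1.5 0 0 0 0 0 -1;-1.5 0 0 0 0 0 -1;0 0 0 0 0 0 -1'|grep -E 'pos|cont'
```

```text
position: [0.4835, 0.1843, 0.0267]
contact_force: [-0.0, 0.0, -1.9]
```

```bash
python3 -m handwheel '-1 0 0 0 0 0 -1;-1 0 0 0 0 0 -1;0 0 0 0 0 0 -1'|grep -E 'pos|cont'
```

```text
position: [0.4854, 0.1846, 0.0267]
contact_force: [0.3, 0.6, -0.4]
```

```bash
python3 -m handwheel '-1 0 0 0 0 0 -1;-1 0 0 0 0 0 -1;0 0 0 0 0 0 -1'|grep -E 'pos|cont'
```

```text
position: [0.4874, 0.1848, 0.0266]
contact_force: [-0.4, -0.3, -0.6]
```

```bash
python3 -m handwheel '-1 0 0 0 0 0 -1;-1 0 0 0 0 0 -1;0 0 0 0 0 0 -1'|grep -E 'pos|cont'
```

```text
position: [0.4894, 0.1851, 0.0266]
contact_force: [0.5, 0.7, -1.1]
```

```bash
python3 -m handwheel '-1 0 0 0 0 0 -1;-1 0 0 0 0 0 -1;0 0 0 0 0 0 -1'|grep -E 'pos|cont'
```

```text
position: [0.4913, 0.1854, 0.0266]
contact_force: [-0.8, 0.1, 0.0]
```

```bash
python3 -m handwheel '-1 0 0 0 0 0 -1;-1 0 0 0 0 0 -1;0 0 0 0 0 0 -1'|grep -E 'pos|cont'
```

```text
position: [0.4933, 0.1857, 0.0266]
contact_force: [0.5, -0.8, -0.7]
```

```bash
python3 -m handwheel '-1 0 0 0 0 0 -1;-1 0 0 0 0 0 -1;0 0 0 0 0 0 -1'|grep -E 'pos|cont'
```

```text
position: [0.4953, 0.186, 0.0267]
contact_force: [0.4, 0.3, -0.2]
```

```bash
python3 -m handwheel '-1 0 0 0 0 0 -1;-1 0 0 0 0 0 -1;0 0 0 0 0 0 -1'|grep -E 'pos|cont'
```

```text
position: [0.4973, 0.1863, 0.0267]
contact_force: [-0.1, 0.4, -0.3]
```

```bash
python3 -m handwheel '-1 0 0 0 0 0 -1;-1 0 0 0 0 0 -1;0 0 0 0 0 0 -1'|grep -E 'pos|cont'
```

```text
position: [0.4993, 0.1866, 0.0266]
contact_force: [-0.7, -0.1, -0.7]
```

```bash
python3 -m handwheel '-1 0 0 0 0 0 -1;-1 0 0 0 0 0 -1;0 0 0 0 0 0 -1'|grep -E 'pos|cont'
```

```text
position: [0.5012, 0.1869, 0.0266]
contact_force: [0.1, 0.8, -0.9]
```

```bash
python3 -m handwheel '-1 0 0 0 0 0 -1;-1 0 0 0 0 0 -1;0 0 0 0 0 0 -1'|grep -E 'pos|cont'
```

```text
position: [0.5032, 0.1872, 0.0266]
contact_force: [0.4, 0.5, -1.5]
```

```bash
python3 -m handwheel '-1 0 0 0 0 0 -1;0 0 0 0 0 0 -1'|grep -E 'pos|cont'; python3 -c "
from plant import r;print(r.get_state()['moment'].round(2))"
```

```text
position: [0.5041, 0.1874, 0.0266]
contact_force: [0.4, 1.9, -0.9]
[0.2  0.09 0.05]
```

```bash
python3 -m handwheel '-1 0 0 0 0 0 -1;0 0 0 0 0 0 -1'|grep -E 'pos|cont'; python3 -c "
from plant import r;print(r.get_state()['moment'].round(2))"
```

```text
position: [0.5051, 0.1875, 0.0266]
contact_force: [-0.8, 1.0, -0.3]
[0.17 0.09 0.11]
```

```bash
python3 -m handwheel '-1 0 0 0 0 0 -1;0 0 0 0 0 0 -1'|grep -E 'pos|cont'; python3 -c "
from plant import r;print(r.get_state()['moment'].round(2))"
```

```text
position: [0.5061, 0.1877, 0.0266]
contact_force: [-0.6, 1.2, -1.0]
[0.26 0.1  0.07]
```

Fy of about +1.4 N and a rising Mz mean the fixed plate is touching first. I'll shift towards the jaw a little.

```bash
python3 -m handwheel '0 0.3 0 0 0 0 -1;0 0 0 0 0 0 -1'|grep -E 'pos|cont'; python3 -c "
from plant import r;print(r.get_state()['moment'].round(2))"
```

```text
position: [0.5061, 0.1879, 0.0267]
contact_force: [0.4, 1.6, -1.2]
[0.15 0.04 0.01]
```

```bash
python3 -m handwheel '0 0.2 0 0 0 0 -1;0 0 0 0 0 0 -1'|grep -E 'pos|cont'; python3 -c "
from plant import r;print(r.get_state()['moment'].round(2))"
```

```text
position: [0.506, 0.188, 0.0267]
contact_force: [-0.4, -0.0, -0.9]
[ 0.08 -0.03 -0.  ]
```

```bash
python3 -m handwheel '0 0.2 0 0 0 0 -1;0 0 0 0 0 0 -1'|grep -E 'pos|cont'; python3 -c "
from plant import r;print(r.get_state()['moment'].round(2))"
```

```text
position: [0.506, 0.1883, 0.0266]
contact_force: [0.3, -0.1, -1.6]
[ 0.05 -0.01 -0.03]
```

```bash
python3 -m handwheel '0 0.3 0 0 0 0 -1;0 0 0 0 0 0 -1'|grep -E 'pos|cont'; python3 -c "
from plant import r;print(r.get_state()['moment'].round(2))"
```

```text
position: [0.5059, 0.1886, 0.0266]
contact_force: [0.6, 0.2, -1.2]
[-0.01 -0.06 -0.06]
```

```bash
python3 -m handwheel '0 0.3 0 0 0 0 -1;0 0 0 0 0 0 -1'|grep -E 'pos|cont'; python3 -c "
from plant import r;print(r.get_state()['moment'].round(2))"
```

```text
position: [0.5059, 0.1888, 0.0266]
contact_force: [0.3, -0.3, -0.3]
[-0.08  0.04 -0.09]
```

```bash
python3 -m handwheel '-1 -0.45 0 0 0 0 -1;-1 0 0 0 0 0 -1;0 0 0 0 0 0 -1'|grep -E 'pos|cont'; python3 -c "
from plant import r;print(r.get_state()['moment'].round(2))"
```

```text
position: [0.5081, 0.1888, 0.0266]
contact_force: [0.3, 0.3, -0.8]
[ 0.09  0.04 -0.01]
```

```bash
python3 -m handwheel '-1 0 0 0 0 0 -1;0 0 0 0 0 0 -1'|grep -E 'pos|cont'; python3 -c "
from plant import r;print(r.get_state()['moment'].round(2))"
```

```text
position: [0.509, 0.1889, 0.0266]
contact_force: [0.3, 0.0, -1.6]
[-0.    0.05  0.  ]
```

```bash
python3 -m handwheel '-1 0 0 0 0 0 -1;0 0 0 0 0 0 -1'|grep -E 'pos|cont'; python3 -c "
from plant import r;print(r.get_state()['moment'].round(2))"
```

```text
position: [0.51, 0.189, 0.0266]
contact_force: [0.3, 0.2, 0.1]
[0.01 0.02 0.01]
```

```bash
python3 -m handwheel '-1 0 0 0 0 0 -1;0 0 0 0 0 0 -1'|grep -E 'pos|cont'; python3 -c "
from plant import r;print(r.get_state()['moment'].round(2))"
```

```text
position: [0.511, 0.1892, 0.0267]
contact_force: [0.0, -0.9, -0.2]
[0.02 0.06 0.01]
```

```bash
python3 -m handwheel '-1 0 0 0 0 0 -1;0 0 0 0 0 0 -1'|grep -E 'pos|cont'; python3 -c "
from plant import r;print(r.get_state()['moment'].round(2))"
```

```text
position: [0.512, 0.1893, 0.0267]
contact_force: [0.3, 0.2, -1.7]
[ 0.02  0.02 -0.02]
```

```bash
python3 -m handwheel '-1 0 0 0 0 0 -1;0 0 0 0 0 0 -1'|grep -E 'pos|cont'; python3 -c "
from plant import r;print(r.get_state()['moment'].round(2))"
```

```text
position: [0.5129, 0.1895, 0.0266]
contact_force: [0.1, 0.2, -0.3]
[ 0.03 -0.02  0.03]
```

```bash
python3 -m handwheel '-1 0 0 0 0 0 -1;0 0 0 0 0 0 -1'|grep -E 'pos|cont'; python3 -c "
from plant import r;print(r.get_state()['moment'].round(2))"
```

```text
position: [0.5138, 0.1896, 0.0266]
contact_force: [-0.8, -0.1, -0.5]
[0.04 0.06 0.05]
```

```bash
python3 -m handwheel '-1 0 0 0 0 0 -1;0 0 0 0 0 0 -1'|grep -E 'pos|cont'; python3 -c "
from plant import r;print(r.get_state()['moment'].round(2))
from h import *
t=eyes.camera('top');s=eyes.camera('side');np.save('t7.npy',t);np.save('s7.npy',s)
cv2.imwrite('pics/c7.png',np.hstack([crop(t,175,135,50,75,8),crop(s,195,200,50,75,8)]))"
```

```text
position: [0.5147, 0.1898, 0.0266]
contact_force: [-0.6, -0.5, -1.5]
[ 0.02  0.24 -0.04]
```

View pics/c7.png

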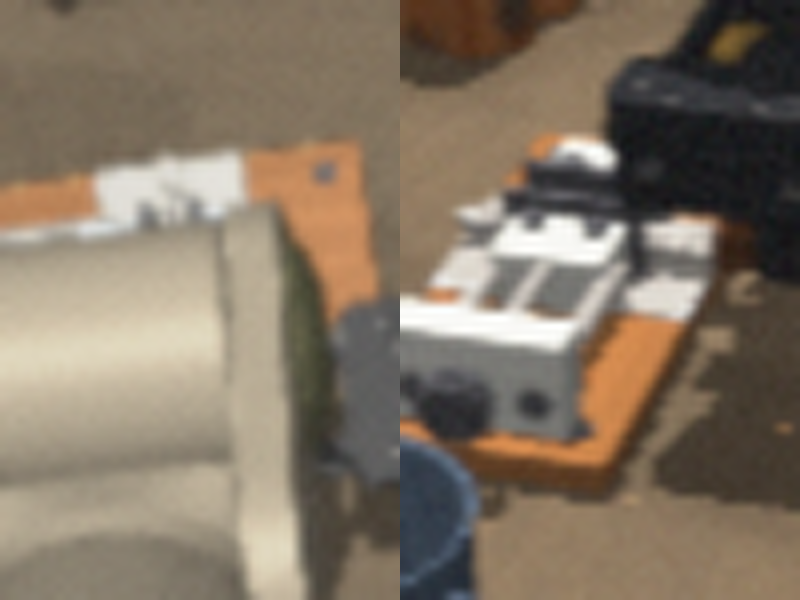

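The leaf now reaches right through the channel (nose beyond the plates at top crop (170,190)). The handle is just short of the base, and the axial load is starting to show.

```bash
python3 -m handwheel '-0.7 0 0 0 0 0 -1;0 0 0 0 0 0 -1;0 0 0 0 0 0 -1'; python3 -c "
from plant import r;print(r.get_state()['moment'].round(2))"
```

```text
time: 22.3
position: [0.5153, 0.1898, 0.0266]
ee_rot: [0.229, -3.133, 0.0]
contact_force: [-1.7, -0.5, -1.2]
grip_width: 0.0198
finger_force: 29.9
[-0.03  0.33  0.  ]
```

```bash
python3 -m handwheel '0 0 0 0 0 0 -1'|grep -E 'pos|cont'; python3 -c "
from plant import r;print(r.get_state()['moment'].round(2))"
```

```text
position: [0.5153, 0.1898, 0.0266]
contact_force: [-2.4, -0.4, -0.7]
[-0.11  0.4  -0.01]
```

```bash
python3 -m handwheel '-0.5 0 0 0 0 0 -1;-0.5 0 0 0 0 0 -1;0 0 0 0 0 0 -1;0 0 0 0 0 0 -1'|grep -E 'pos|cont|ee|grip'; python3 -c "
from plant import r;print(r.get_state()['moment'].round(2))"
```

```text
position: [0.5163, 0.19, 0.0266]
ee_rot: [0.229, -3.133, 0.0]
contact_force: [-3.1, 0.3, -0.5]
grip_width: 0.0195
[-0.06  0.62  0.03]
```

```bash
python3 -m handwheel '0 0 0 0 0 0 -1;0 0 0 0 0 0 -1'|grep -E 'pos|cont'; python3 -c "
from plant import r;print(r.get_state()['moment'].round(2))"
```

```text
position: [0.5163, 0.19, 0.0266]
contact_force: [-4.5, -0.7, 0.0]
[-0.08  0.69 -0.03]
```

```bash
python3 -c "
from plant import sign_off;print(sign_off())"
```

```text
the job is handed in; nothing more can be done
None
```

I laid the strip on the desk clear of the jig, and handed in with the gripper still holding the gauge snug between the plates, pushing in at about 4 N with no clear sideways load, well under the 20 N that would shift the jaw.

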